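# Proof-pull a newly glued peg of the saw rail with a spring scale

### The arm

A 7-joint arm with a two-finger parallel gripper is mounted at the origin on the work surface. World frame = base frame: x ahead of the robot, y to its left, z up, the work surface at z = 0. Lengths are in m, angles in rad, forces in N, time in s.
With the tool pointing down it reaches from about 0.4 to 0.85 m from the base axis. Payload 10.4 kg.
Tool frame: the origin (TCP) lies at the very end of the fingers, on their centre line; the grasp point (between the pads) lies 19 mm behind it; x points along the fingers, y is the direction in which the jaws open and shut, and the axes are right-handed (so a half turn about x gives the same grasp; the last joint's range is limited). The gripper opens to 85 mm and grips with 20 to 120 N. Pads are 22 mm wide; open, the fingers measure 114 mm over their backs; the gripper's body (76 mm by 85 mm) begins 54 mm behind the grasp point. The pads swing forward as they close: fully open they stand 13 mm farther back than shut.
Start: joints at [-1.243, 0.332, -0.065, 1.46, 0.022, 1.35, -0.088], TCP at [0.215, 0.587, 0.231] pointing down, gripper open.
Joint ranges: [-2.6, 2.6], [-0.5, 2.12], [-1.47, 1.34], [0.16, 2.42], [-1.27, 4.41], [0.06, 2.06], [-2.6, 2.6]. Speed limits (rad/s): [2.22, 2.22, 2.79, 2.79, 3.14, 3.14, 3.14].

### API

Orientations are given as a unit quaternion [x, y, z, w].
In Python, from workcell import monitor, camera, ticket, regions_of gives the robot as it stands.
- The arm moves only by the tool step_arm, never from a script. Its argument "increments" is a list of rows, each a list of 5 numbers: the finger opening in m, from 0 to 0.0854, then the shift along the world's x, y, z in m, then the turn about the world's z in rad. A call has 1 to 12 rows; each row shifts and turns the commanded pose from where the row before left it; what a row does not reach is not made up. A row lasts 1/12 s, in which the tool goes at most 41.7 mm and 7.16 degrees, less where a joint would pass 70% of its speed; a pose out of reach is approached as far as the arm can. A call with a gripper value outside its range is refused whole. The fingers move at their own pace and stop on an object; "force" is the grip in N (left out, the last holds). Time passes only in rows, so rows that do not move let the fingers close. It gives the time, the measured TCP pose, the force and the opening at its end, in the units of the state.
- monitor.get_obs(): the state, without advancing time (a new reading comes with each control period).
- camera(name): name is "scene" or "top"; returns a dict with "color" (400x640x3 uint8, red, green, blue), "range_z" (400x640 float32, m along the optical axis (not along the pixel's ray), 0 where there is no reading), "fx", "fy", "cx", "cy" (pixels), "k1" (the pictures are not rectified: a ray, as slopes to the right and down, at radius r is drawn at 1 + k1 r^2 times it, then the intrinsics apply), "cam_to_world" (4x4, takes a point from camera to world coordinates). Camera axes: x right, y up, looking along -z (the intrinsics and any distortion apply to the point x, -y, -z); pixel columns grow to the right and rows downward; lengths in m; the calibration is good to about 2 mm. A picture is of the moment at which its call begins.
- ticket.hand_in(): hands the job in, once; it reports no verdict.
Trained networks look in a picture, given as the dict that the camera call returned (one of the last four; its "shot" number tells which), for a name from the list of things; names that differ only in an ending like _2 or _b are one class to them, and where a whole thing is asked for, a point or a joint stands for the part that bears it (a point fixed in the world has none). Each returns a list of dicts, best first, with "p" (0 to 1); they miss things now and then, are a little off and sometimes report something else, mostly with a low value. They report only what shows in the picture. A call takes as long as a camera call.
- regions_of(picture, query): "region" (400x640 bool, what is visible of it) and "centre" ([row, column] in pixels, amid what is visible of it).
The state is a dict: "clock": time; "joint_pos": joint angles; "joint_velocities": joint speeds; "tau": joint torques, N m; "position": TCP position; "ee_rot": TCP orientation; "ft_force": force on the tool from outside, world axes, zero at the start; "torque": the same for the moment, N m; "grip_width": opening from 0.0 (shut) to 1.0 (fully open).
Only numpy, scipy, OpenCV 4.12 (cv2) and the standard library are available. Lean on these libraries where they do the work, as an engineer would, in place of code of your own. Each camera call takes 0.05 s, during which the arm holds its last target. There are 200 camera calls.

### The job

Before the saws go back on the rail, test the newly glued pale peg: take the blue spring scale from its tray, hook it on that peg and draw it level and square across the rail toward the lower edge (your side) until the scale shows 15 N, the red band standing at the sleeve's mouth, and hold it steady there for two seconds without overshooting beyond 18 N. Then ease it off without letting it snap back, unhook it and lay it flat in its tray again, without pulling on the old pegs or moving anything else on the bench.

Things in the scene. Friction and masses are not known exactly. Their poses are not given: they have to be found in the camera images.
- scale_grip (a point): centre of the blue sleeve of a loose spring scale (newton scale), half-way up. The sleeve is a rectangular tube 130 mm long (x), 32 mm wide (y), 28 mm high (z), with black end caps. +x points from the hanging ring (which ends 40 mm behind the sleeve) to the hook. It starts flat in the tray, z up. Grip it across its 32 mm width
- scale: the same spring scale; origin under the sleeve's centre, axes as scale_grip; about 0.2 kg in all. Only the sleeve is held; the plunger with the hook slides out of its +x end
- scale_hook (a point): centre of the bowl of the scale's wire hook, on the scale's axis, 112 mm ahead of scale_grip plus the reading; axes as scale_grip. The bowl lies in the x-y plane: wire 6 mm thick, inner diameter 31 mm; inside of its far end, which bears on the peg, 15.5 mm ahead of this point. Its mouth, about 22 mm wide, faces +y and back; it can also be lowered over a peg from above
- plunger (a joint): the scale's reading: how far the plunger is drawn out of the sleeve, in m. 0 = home, stop at 0.042. A spring of 500 N/m pulls it home: force = 500 x value, 15 N is 0.030; friction 0.15 N. The plunger, 20 x 17 mm, has white and black 2 N bands that come out of the sleeve's mouth; its red band runs from 0.0276 to 0.0324 (13.8 to 16.2 N)
- rail: peg rail, a brown board 360 mm long (y), 70 wide (x), 20 thick, flat on the bench, held fast by two iron holdfasts (pads at y = +-160 mm, shafts at x = +85 mm, 106 mm high). Origin under its centre. Three pegs stand up from its face at x = 0, y = -90, 0, +90 mm. -x, the robot's side, is its lower edge, so a hanging saw loads the pegs toward -x
- peg_new_mid (a point): the new peg: the pale one with white glue round its foot, in any of the three places. Point on its centre line, 25 mm above the rail's face (45 mm above the bench). Round, 15 mm thick, ends 58 mm above the face (78 above the bench), leans 0.14 rad to the rail's +x (top 4.6 mm farther to +x than this point, foot 3.5 mm to -x). Axes as the rail's. It does not give
- peg_new: the same new peg; origin at its foot, on the rail's face
- peg_old1: one of the two dark old pegs, same size and lean; origin at its foot on the rail's face. Not to be loaded
- peg_old2: the other dark old peg. Not to be loaded
- tray: the scale's shallow plywood tray, 300 mm (its x) x 160 mm (y), 22 mm high, walls and floor 7 mm thick, fixed on the bench; origin under its centre. It may be on the robot's left or right
- glue_mid (a point): white glue bottle with red cap, 60 mm across, 160 mm tall; leave alone. Point at its middle
- mallet_mid (a point): wooden mallet lying down, 215 x 110 x 60 mm; leave alone. Point at the middle of its handle, 30 mm up
- try_square_mid (a point): try square with dark stock (22 x 120 x 20 mm) and 170 mm steel blade; leave alone. Point at the middle of the stock
- fretsaw_mid (a point): steel fretsaw with black handle, lying flat, 290 x 170 mm; leave alone. Point at the middle of its handle
- old_stub_mid (a point): broken-off stub of an old peg, 54 mm long, 15 mm thick; leave alone. Point at its middle
- pencil_mid (a point): flat red carpenter's pencil, 175 mm long; leave alone. Point at its middle
- sanding_block_mid (a point): cork sanding block, 100 x 60 x 35 mm; leave alone. Point at its centre
- bench_hook: wooden bench hook (sawing board), 270 x 150 mm, 40 mm high at its far cleat, fixed on the bench on the side where the tray is not; origin under its centre

How it is judged:
On the way, in this order (a step that is already met when the one before it is completed fails the run):
1. the scale's hook bears on the new peg and the scale begins to read (contact force between scale and peg_new above 1.5 N and value of joint plunger above 0.004 m), for 0.1 s.
2. the scale is drawn square across the rail and level (each within 20 degrees), toward the lower edge, and stands at 15 N (within 1.65 N) on the new peg for 1.5 s (value of joint plunger between 0.0267 and 0.0333 m and contact force between scale and peg_new above 9 N and angle between the x axis of scale and the x axis of rail, either way round below 0.35 rad and angle between scale_grip's own z axis and vertical below 0.35 rad and x of scale_grip in the frame of rail below -0.09 m), for 1.5 s.
At the end, for the whole second after the job is handed in: The scale lies flat on the tray's floor (sleeve's centre within 90 mm along and 75 mm across of the tray's middle and less than 27 mm above the bench, tilt under 0.08 rad), at rest, released, its plunger home (reading under 1.5 N) (x of scale_grip in the frame of tray between -0.09 and 0.09 m and y of scale_grip in the frame of tray between -0.075 and 0.075 m and z of scale_grip in the frame of tray below 0.027 m and (angle between scale_grip's own z axis and vertical below 0.08 rad or angle between scale_grip's own z axis and vertical above 3.06 rad) and value of joint plunger below 0.003 m and linear speed of scale below 0.02 m/s); the robot touches nothing.
It fails at once if the scale overloaded: reading beyond 18.5 N (0.037) (value of joint plunger above 0.037 m).
It fails at once if the scale let go so that it snaps back (plunger returning faster than 0.4 m/s) (velocity of joint plunger below -0.4 m/s).
It fails at once if an old peg pulled with the scale (over 8 N) (contact force between scale and peg_old1 above 8 N or contact force between scale and peg_old2 above 8 N).
It fails at once if another thing on the bench moved by more than 30 mm (distance of any of glue_mid, mallet_mid, try_square_mid, fretsaw_mid, old_stub_mid, pencil_mid, sanding_block_mid from where it was at the start of the episode above 0.03 m).
It also fails if it takes over 72 s, if anything falls off the work surface, if the arm or the gripper's body presses on something with over 40 N, if the wrist force passes 120 N, or if a joint passes its speed limit or range.

## Working session

There is one attempt and no reset: what is moved stays moved. The work goes in short steps, Python scripts to look and compute and a tool call to move; the robot and the scene stay as the last step left them, time stands still between calls to the robot, and variables do not carry over. Pictures are saved under pics/ and viewed, about 8 in all and at most 12, crops included, and the job is handed in when it is done.

Besides the shell and the picture viewer there is one more tool, called after "Emit:" by a JSON object that holds its "op" and its "data". step_arm: Moves the arm, as the interface text tells. Its arguments: {"type":"object","properties":{"increments":{"type":"array"},"force":{"type":"number"}},"required":["increments"]}

```bash
mkdir -p pics; cat > h.py <<'E'
import numpy as np, cv2
from workcell import monitor, camera, ticket, regions_of
def pts(c):
    v,u=np.mgrid[0:400,0:640].astype(float)
    xd=(u-c["cx"])/c["fx"]; yd=(v-c["cy"])/c["fy"]
    x,y=xd.copy(),yd.copy()
    for _ in range(15):
        f=1+c["k1"]*(x*x+y*y); x,y=xd/f,yd/f
    z=c["range_z"]; P=np.stack([x*z,-y*z,-z,np.ones_like(z)],-1)
    W=P@np.array(c["cam_to_world"]).T
    W=W[...,:3]; W[z==0]=np.nan
    return W
def save(c,n,crop=None,s=1):
    im=c["color"][...,::-1]
    if crop: im=im[crop[0]:crop[1],crop[2]:crop[3]]
    cv2.imwrite(f"pics/{n}.png",cv2.resize(im,None,fx=s,fy=s,interpolation=cv2.INTER_CUBIC))
E
python3 - <<'E'
from h import *
o=monitor.get_obs(); print(o)
for n in("top","scene"):
    c=camera(n); save(c,n+"0"); W=pts(c); np.save(n+"0.npy",W)
    for q in["scale","scale_hook","rail","peg_new","peg_old1","tray","glue_mid","mallet_mid","fretsaw_mid","bench_hook"]:
        for r in regions_of(c,q)[:2]:
            m=r["region"]; w=W[m]; w=w[~np.isnan(w[:,0])]
            print(n,q,round(r["p"],2),np.round(r["centre"]),m.sum(),np.round(np.median(w,0),3),np.round(w.min(0),3),np.round(w.max(0),3))
E
```

```text
{'clock': 0.0, 'joint_pos': array([-1.24256722,  0.33289286, -0.06469728,  1.46097838,  0.02164491,
        1.34992426, -0.0885305 ]), 'joint_velocities': array([-0.0009677 , -0.00147387,  0.00053696,  0.00045511, -0.00058314,
       -0.00040701,  0.00085682]), 'tau': array([-7.39848165e-04, -6.25428271e+01,  4.89815895e-02, -3.91612887e+01,
        1.63097552e-02,  9.69478424e-03, -2.71296091e-05]), 'position': array([0.21468272, 0.58654607, 0.23048515]), 'ee_rot': array([ 0.12287219,  0.69630751, -0.12393211,  0.69620335]), 'ft_force': array([ 0.09273183,  0.23445707, -0.47091612]), 'torque': array([-0.01651242, -0.01900949,  0.02229286]), 'grip_width': 0.9990790578519843}
top scale 0.63 [255. 221.] 491 [0.394 0.316 0.033] [0.313 0.299 0.002] [0.511 0.333 0.043]
top scale 0.25 [231. 316.] 217 [0.449 0.021 0.008] [ 0.371 -0.    -0.004] [0.529 0.044 0.016]
top scale_hook 0.27 [191. 472.] 635 [ 0.56  -0.499  0.011] [ 0.52  -0.594 -0.005] [ 0.699 -0.476  0.03 ]
top rail 0.89 [157. 322.] 2667 [ 0.69  -0.004  0.02 ] [ 0.625 -0.189 -0.01 ] [0.836 0.182 0.11 ]
top rail 0.16 [157. 316.] 56 
[... 1445 characters left out ...]
038]
scene peg_old1 0.6 [221. 379.] 81 [0.683 0.078 0.047] [0.66  0.073 0.019] [0.691 0.13  0.079]
scene tray 0.82 [180. 345.] 1682 [0.428 0.296 0.009] [ 0.224  0.215 -0.002] [0.562 0.438 0.034]
scene glue_mid 0.8 [146. 376.] 448 [0.433 0.519 0.076] [0.351 0.5   0.   ] [0.456 0.649 0.16 ]
scene glue_mid 0.28 [167. 342.] 305 [0.4   0.306 0.028] [0.29  0.294 0.005] [0.493 0.374 0.039]
scene mallet_mid 0.77 [189. 428.] 873 [0.74  0.351 0.044] [0.601 0.304 0.   ] [0.802 0.522 0.065]
scene fretsaw_mid 0.82 [328. 295.] 1257 [ 0.721 -0.417  0.014] [ 0.586 -0.47  -0.003] [ 0.886 -0.255  0.026]
scene bench_hook 0.82 [266. 221.] 4202 [ 0.44  -0.337  0.019] [ 0.266 -0.424 -0.002] [ 0.572 -0.213  0.045]
```

```bash
python3 - <<'E'
import cv2
a=cv2.imread("pics/top0.png"); b=cv2.imread("pics/scene0.png")
t=cv2.resize(a[120:320,160:410],None,fx=2.9,fy=2.9,interpolation=cv2.INTER_CUBIC); cv2.imwrite("pics/topc.png",t)
cv2.imwrite("pics/scenec.png",cv2.resize(b[120:300,250:490],None,fx=3.3,fy=3.3,interpolation=cv2.INTER_CUBIC))
E
```

```text
(no output)
```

View pics/topc.png

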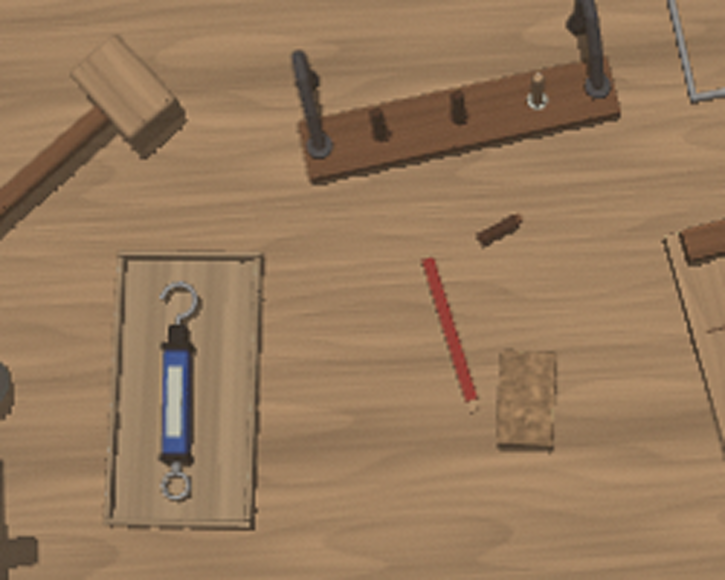

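View pics/scenec.png

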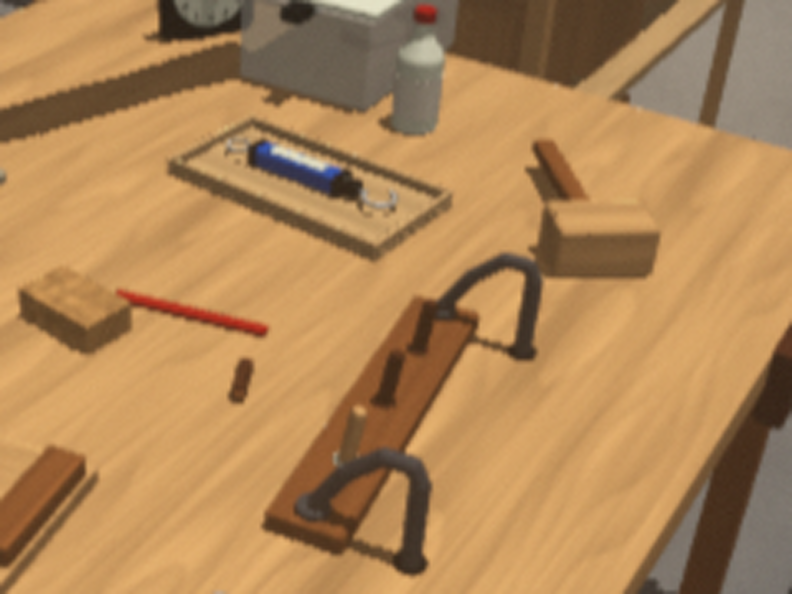

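The top crop shows the new pale peg as the rightmost one (crop 538,90; rail y = -90 mm). The scale lies in the left tray with its hook toward +x, and the rail is yawed about +0.2 rad. Next I'll measure these.

```bash
python3 - <<'E'
from h import *
for n in("top","scene"):
    c=cv2.imread(f"pics/{n}0.png"); W=np.load(n+"0.npy"); hsv=cv2.cvtColor(c,cv2.COLOR_BGR2HSV)
    z=W[...,2]
    m=(abs(hsv[...,0].astype(int)-113)<12)&(hsv[...,1]>120)&(W[...,0]>.25)&(W[...,0]<.6)&(abs(W[...,1]-.31)<.1)
    p=W[m]; print(n,"blue",m.sum(),cv2.minAreaRect(p[:,:2].astype(np.float32)*1000),np.median(p[p[:,2]>.03],0))
    # all scale raised above tray floor
    m=(W[...,0]>.28)&(W[...,0]<.54)&(abs(W[...,1]-.31)<.06)&(z>.012)&(z<.06)
    p=W[m];a=np.cov(p[:,:2].T);e=np.linalg.eigh(a)[1][:,1];e*=np.sign(e[0]);s=(p[:,:2]-p[:,:2].mean(0))@e
    print(" raised axis",np.degrees(np.arctan2(e[1],e[0])),p[:,:2].mean(0),s.min(),s.max())
    m=(z>.013)&(z<.026)&(W[...,0]>.58)&(W[...,0]<.8)&(W[...,1]>-.21)&(W[...,1]<.2)&(hsv[...,1]>60)
    m=cv2.morphologyEx(m.astype(np.uint8),cv2.MORPH_OPEN,np.ones((3,3)))>0
    print(" rail",cv2.minAreaRect(W[m][:,:2].astype(np.float32)*1000))
    for y in(-.1,-.01,.08):
        m=(z>.035)&(z<.085)&(W[...,0]>.64)&(W[...,0]<.75)&(abs(W[...,1]-y)<.03)
        for lo,hi in((.035,.055),(.07,.085)):
            k=m&(z>lo)&(z<hi); print(" peg",y,lo,k.sum(),W[k].mean(0).round(4))
    r=np.load(n+"0.npy")
E
```

```text
top blue 81 ((385.79730224609375, 317.9861145019531), (21.192468643188477, 103.73220825195312), 89.48421478271484) [0.36764768 0.31613425 0.03426255]
 raised axis -1.9699365157396926 [0.39813851 0.31445661] -0.11580416636105073 0.13973698310044344
 rail ((689.5044555664062, -3.3687286376953125), (71.73660278320312, 360.3770751953125), 9.181290626525879)
 peg -0.1 0.035 11 [ 0.7025 -0.0914  0.0458]
 peg -0.1 0.07 18 [ 0.7098 -0.0912  0.0748]
 peg -0.01 0.035 11 [ 0.688  -0.0033  0.0476]
 peg -0.01 0.07 15 [ 0.6965 -0.0034  0.0761]
 peg 0.08 0.035 16 [0.6743 0.0848 0.0438]
 peg 0.08 0.07 18 [0.682  0.0865 0.0756]
scene blue 36 ((391.45611572265625, 310.39068603515625), (21.280563354492188, 111.81548309326172), 85.7980728149414) [0.38466501 0.3074087  0.03382694]
 raised axis -1.38999196265683 [0.40422984 0.30894056] -0.11988297256388779 0.13320785611865474
 rail ((691.9320068359375, -7.8598175048828125), (71.02279663085938, 361.55999755859375), 9.058758735656738)
 peg -0.1 0.035 30 [ 0.7113 -0.0999  0.0449]
 peg -0.1 0.07 23 [ 0.7148 -0.0974  0.0753]
 peg -0.01 0.035 26 [ 0.6967 -0.0109  0.0451]
 peg -0.01 0.07 21 [ 0.6998 -0.0091  0.0755]
 peg 0.08 0.035 26 [0.6823 0.0779 0.0452]
 peg 0.08 0.07 18 [0.6859 0.0808 0.0758]
```

Emit:
{"op": "step_arm", "data": {"increments": [[0.065, 0.018, -0.0275, -0.008, 0.032], [0.065, 0.018, -0.0275, -0.008, 0.032], [0.065, 0.018, -0.0275, -0.008, 0.032], [0.065, 0.018, -0.0275, -0.008, 0.032], [0.065, 0.018, -0.0275, -0.008, 0.032], [0.065, 0.018, -0.0275, -0.008, 0.032], [0.065, 0.018, -0.0275, -0.008, 0.032], [0.065, 0.018, -0.0275, -0.008, 0.032], [0.065, 0.018, -0.0275, -0.008, 0.032], [0.065, 0.018, -0.0275, -0.008, 0.032], [0.065, 0, 0, 0, 0], [0.065, 0, 0, 0, 0]], "force": 60}}

```text
clock: 2.1
position: [0.3957, 0.3102, 0.1511]
ee_rot: [0.012, 0.707, -0.012, 0.707]
ft_force: [0.3, 0.6, 0.9]
grip_width: 0.761
```

```bash
python3 - <<'E'
from h import *
o=monitor.get_obs();print(o["clock"],o["position"],o["ee_rot"],o["grip_width"],o["ft_force"],o["joint_pos"])
a=camera("top");b=camera("scene")
cv2.imwrite("pics/g1.png",np.hstack([cv2.resize(x["color"][r[0]:r[0]+130,r[1]:r[1]+130,::-1],None,fx=3,fy=3,interpolation=cv2.INTER_CUBIC) for x,r in((a,(190,160)),(b,(90,270)))]))
E
```

```text
2.1 [0.39568225 0.31018477 0.15111964] [ 0.01211882  0.70710019 -0.01245785  0.70689975] 0.7605944703354837 [0.28659713 0.63792613 0.86347512] [-0.84553543  0.12573292  0.09628229  1.88699499 -0.01316584  1.13001138
  0.79165324]
```

View pics/g1.png

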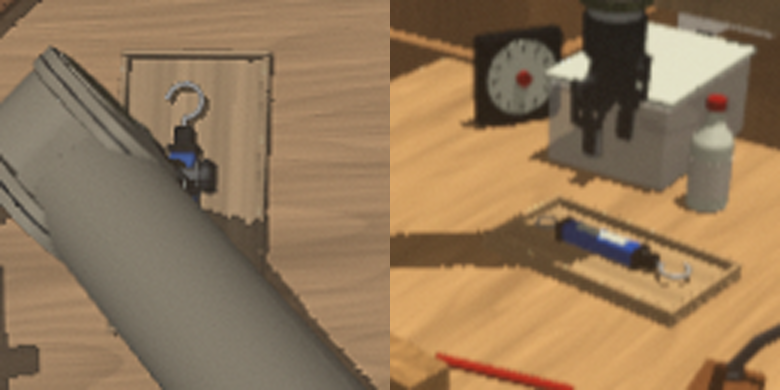

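The gripper is centred over the sleeve in both views, and the tray and hook are clear. I'll go down and grip.

Emit:
{"op": "step_arm", "data": {"increments": [[0.065, 0, 0.002, -0.02, 0], [0.065, 0, 0, -0.025, 0], [0.065, 0, 0, -0.025, 0], [0.065, 0, 0, -0.025, 0], [0.065, 0, 0, -0.02, 0], [0.065, 0, 0, -0.015, 0], [0.065, 0, 0, -0.008, 0], [0.065, 0, 0, 0, 0], [0.02, 0, 0, 0, 0], [0.02, 0, 0, 0, 0], [0.02, 0, 0, 0, 0], [0.02, 0, 0, 0, 0]], "force": 60}}

```text
clock: 3.2
position: [0.3955, 0.3151, 0.0148]
ee_rot: [0.012, 0.706, -0.01, 0.708]
ft_force: [-1.3, 0.9, 7.6]
grip_width: 0.36
```

Emit:
{"op": "step_arm", "data": {"increments": [[0.02, 0, 0, 0, 0], [0.02, 0, 0, 0, 0], [0.02, 0, 0, 0, 0]]}}

```text
clock: 3.45
position: [0.3955, 0.3151, 0.0149]
ee_rot: [0.012, 0.706, -0.01, 0.708]
ft_force: [-1.4, 0.4, 6.4]
grip_width: 0.36
```

Emit:
{"op": "step_arm", "data": {"increments": [[0.02, 0, 0, 0.01, 0], [0.02, 0, 0, 0.02, 0], [0.02, 0, 0, 0.03, 0], [0.02, 0, 0, 0.03, 0], [0.02, 0, 0, 0.03, 0], [0.02, 0, 0, 0.03, 0], [0.02, 0.0, 0, 0, 0], [0.02, 0.0, 0, 0, 0]]}}

```text
clock: 4.12
position: [0.3955, 0.3145, 0.1656]
ee_rot: [0.012, 0.706, -0.01, 0.708]
ft_force: [-0.4, 0.6, -3.4]
grip_width: 0.356
```

```bash
cat >> h.py <<'E'
def hook(tag=None):
    """points of scale beyond the sleeve, in TCP-yaw frame centred at TCP"""
    o=monitor.get_obs(); p=o["position"]; q=o["ee_rot"]
    from scipy.spatial.transform import Rotation as R
    y=R.from_quat(q).as_matrix()[:,1]; yaw=np.arctan2(-y[0],y[1]); ex=np.array([np.cos(yaw),np.sin(yaw)]); ey=np.array([-ex[1],ex[0]])
    print("t",o["clock"],"tcp",p.round(4),"yaw",round(yaw,4),"F",o["ft_force"].round(2),"rotx",R.from_quat(q).as_matrix()[:,0].round(3))
    for n in("top","scene"):
        c=camera(n);W=pts(c);d=W[...,:2]-p[:2]; a=d@ex;b=d@ey;h=W[...,2]-p[2]
        m=(a>.06)&(a<.18)&(abs(b)<.04)&(abs(h)<.035)
        k=m&(a>.088)
        print(n,m.sum(),"hook n",k.sum(),"a",np.sort(a[k])[-4:].round(4) if k.any() else 0,"b",b[k].min().round(4) if k.any() else 0,b[k].max().round(4) if k.any() else 0,"h",np.median(h[k]).round(4),"shaft b",np.median(b[m&(a<.085)]).round(4),"h",np.median(h[m&(a<.085)]).round(4))
        if tag: save(c,f"{tag}_{n}")
    return yaw
E
python3 -c "
from h import *
hook('lift')
a=cv2.imread('pics/lift_top.png')[150:310,150:310];b=cv2.imread('pics/lift_scene.png')[40:200,270:430]
cv2.imwrite('pics/lift.png',cv2.resize(np.hstack([a,b]),None,fx=2.5,fy=2.5,interpolation=cv2.INTER_CUBIC))
"
```

```text
t 4.1167 tcp [0.3955 0.3145 0.1656] yaw -0.0311 F [-0.43  0.57 -3.39] rotx [ 0.003  0.003 -1.   ]
top 113 hook n 54 a [0.1225 0.1229 0.1234 0.1239] b -0.0199 0.0209 h 0.0084 shaft b 0.0001 h 0.0129
scene 64 hook n 26 a [0.1233 0.1235 0.1243 0.1262] b -0.0236 0.0154 h 0.0067 shaft b -0.0073 h 0.0089
```

View pics/lift.png

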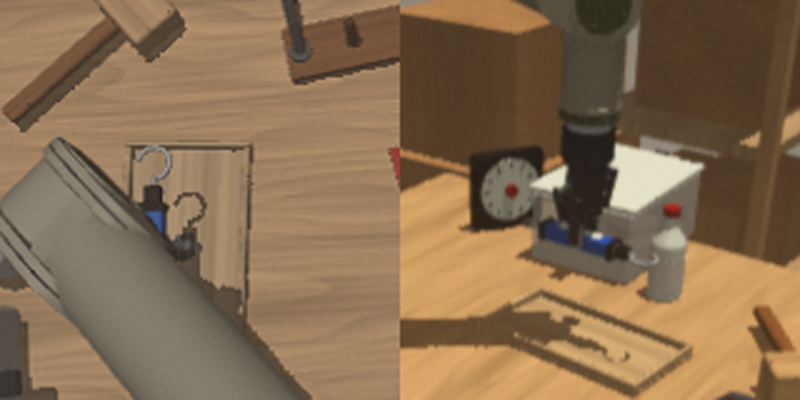

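Emit:
{"op": "step_arm", "data": {"increments": [[0.02, 0.007, -0.014, 0, 0.01], [0.02, 0.014, -0.028, 0, 0.013], [0.02, 0.014, -0.028, 0, 0.013], [0.02, 0.014, -0.028, 0, 0.013], [0.02, 0.014, -0.028, 0, 0.013], [0.02, 0.014, -0.028, 0, 0.013], [0.02, 0.014, -0.028, 0, 0.013], [0.02, 0.014, -0.028, 0, 0.013], [0.02, 0.014, -0.028, 0, 0.013], [0.02, 0.014, -0.028, 0, 0.013], [0.02, 0.014, -0.028, 0, 0.013], [0.02, 0.014, -0.028, 0, 0.013]]}}

```text
clock: 5.22
position: [0.5552, -0.0096, 0.1619]
ee_rot: [-0.044, 0.707, 0.043, 0.705]
ft_force: [1.7, 0.1, -2.0]
grip_width: 0.357
```

Emit:
{"op": "step_arm", "data": {"increments": [[0.02, 0.014, -0.028, 0, 0.013], [0.02, 0.014, -0.028, 0, 0.013], [0.02, 0.014, -0.028, 0, 0.01], [0.02, 0.009, -0.016, 0, 0], [0.02, 0, 0, 0, 0], [0.02, 0, 0, 0, 0]]}}

```text
clock: 5.72
position: [0.6058, -0.1093, 0.1615]
ee_rot: [-0.055, 0.706, 0.055, 0.704]
ft_force: [0.1, 0.5, -1.9]
grip_width: 0.362
```

```bash
python3 -c "
from h import *
hook('over')
a=cv2.imread('pics/over_top.png')[100:240,240:400];b=cv2.imread('pics/over_scene.png')[160:300,260:420]
cv2.imwrite('pics/over.png',cv2.resize(np.hstack([a,b]),None,fx=2.5,fy=2.5,interpolation=cv2.INTER_CUBIC))
"
```

```text
t 5.7167 tcp [ 0.6058 -0.1093  0.1615] yaw 0.1558 F [ 0.07  0.51 -1.89] rotx [-0.003 -0.001 -1.   ]
top 2 hook n 2 a [0.1075 0.112 ] b 0.0216 0.0227 h 0.0047 shaft b nan h nan
scene 132 hook n 59 a [0.1255 0.1257 0.1257 0.1262] b -0.0216 0.022 h 0.0088 shaft b -0.0064 h 0.0126
  return _methods._mean(a, axis=axis, dtype=dtype,
  ret = ret.dtype.type(ret / rcount)
```

View pics/over.png

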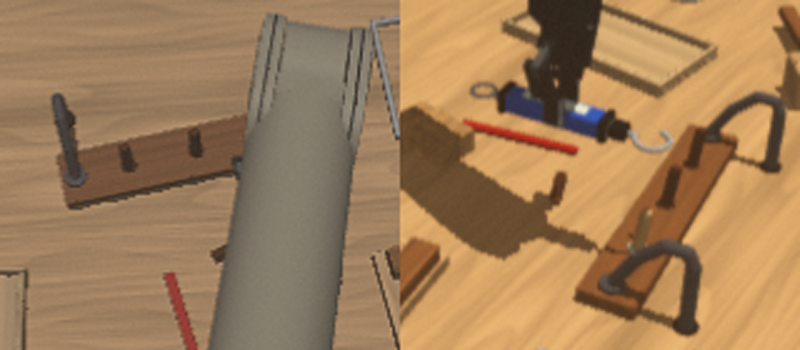

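The scene view shows the hook above and near the new peg (hook at crop 650,140, peg at 645,225); the top view is hidden by the arm. I'll shift it a little and lower it part-way.

Emit:
{"op": "step_arm", "data": {"increments": [[0.02, 0.002, -0.003, -0.01, 0.002], [0.02, 0, 0, -0.02, 0], [0.02, 0, 0, -0.02, 0], [0.02, 0, 0, -0.012, 0], [0.02, 0, 0, 0, 0], [0.02, 0, 0, 0, 0]]}}

```text
clock: 6.32
position: [0.6084, -0.1106, 0.1009]
ee_rot: [-0.057, 0.705, 0.057, 0.704]
ft_force: [0.3, 1.3, -0.7]
grip_width: 0.36
```

```bash
python3 -W ignore -c "
from h import *
hook('near')
cv2.imwrite('pics/near.png',cv2.resize(cv2.imread('pics/near_scene.png')[190:290,300:430],None,fx=6,fy=6,interpolation=cv2.INTER_CUBIC))
"
```

```text
t 6.3167 tcp [ 0.6084 -0.1106  0.1009] yaw 0.1609 F [ 0.27  1.28 -0.73] rotx [-0.001  0.    -1.   ]
top 3 hook n 3 a [0.109  0.1122 0.1155] b 0.0196 0.0211 h 0.0091 shaft b nan h nan
scene 152 hook n 82 a [0.1257 0.1261 0.1272 0.1272] b -0.0238 0.0167 h 0.0088 shaft b -0.0071 h 0.0135
```

View pics/near.png

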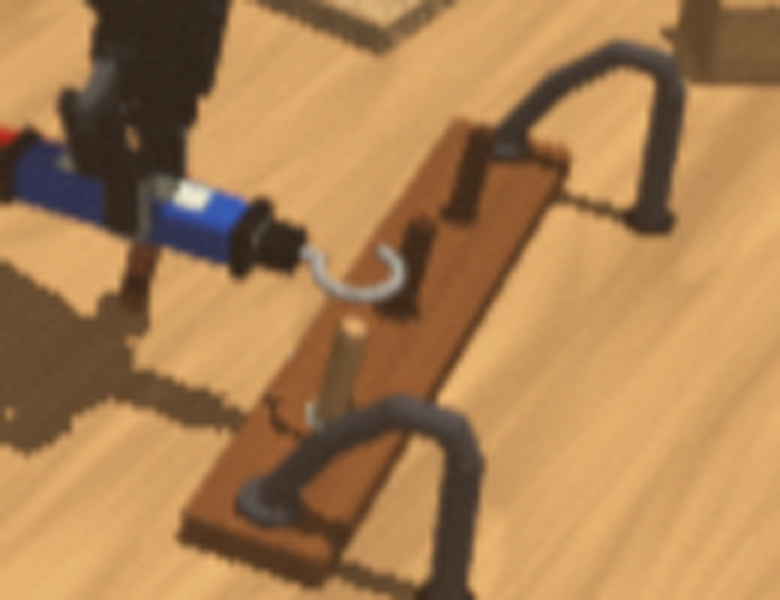

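The bowl is above the peg's top and will project onto it within about 3 mm. I'll lower it now.

Emit:
{"op": "step_arm", "data": {"increments": [[0.02, -0.001, 0.001, -0.008, 0], [0.02, 0, 0, -0.01, 0], [0.02, 0, 0, -0.01, 0], [0.02, -0.001, 0, -0.01, 0], [0.02, 0, 0, -0.005, 0], [0.02, 0, 0, 0, 0]]}}

```text
clock: 6.92
position: [0.6056, -0.1099, 0.0564]
ee_rot: [-0.056, 0.706, 0.057, 0.704]
ft_force: [0.1, 0.4, -2.1]
grip_width: 0.361
```

Emit:
{"op": "step_arm", "data": {"increments": [[0.02, -0.001, 0, -0.01, 0], [0.02, -0.001, 0, -0.009, 0], [0.02, 0, 0, 0, 0], [0.02, 0, 0, 0, 0]]}}

```text
clock: 7.25
position: [0.6042, -0.11, 0.0386]
ee_rot: [-0.056, 0.705, 0.057, 0.704]
ft_force: [1.7, -0.3, -1.8]
grip_width: 0.358
```

```bash
python3 -W ignore -c "
from h import *
hook('low')
cv2.imwrite('pics/low.png',cv2.resize(cv2.imread('pics/low_scene.png')[190:290,300:430],None,fx=6,fy=6,interpolation=cv2.INTER_CUBIC))
"
```

```text
t 7.25 tcp [ 0.6042 -0.11    0.0386] yaw 0.1602 F [ 1.7  -0.26 -1.85] rotx [-0.001  0.    -1.   ]
top 109 hook n 102 a [0.1729 0.1759 0.1767 0.1797] b 0.0088 0.0399 h -0.0192 shaft b 0.0365 h -0.0192
scene 454 hook n 275 a [0.1385 0.1439 0.1552 0.1749] b -0.0398 0.0398 h -0.0165 shaft b -0.0071 h -0.0161
```

View pics/low.png

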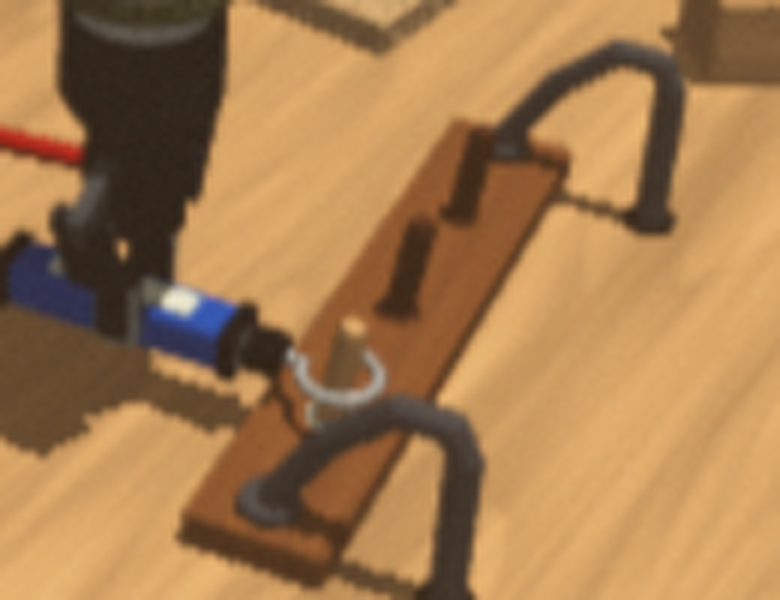

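The hook encircles the new peg (crop 340,370), level and clear of the rail. I'll start drawing.

Emit:
{"op": "step_arm", "data": {"increments": [[0.02, -0.004, -0.0006, 0, 0], [0.02, -0.004, -0.0006, 0, 0], [0.02, -0.004, -0.0007, 0, 0], [0.02, -0.003, -0.0005, 0, 0], [0.02, 0, 0, 0, 0], [0.02, 0, 0, 0, 0]]}}

```text
clock: 7.85
position: [0.5903, -0.1123, 0.0398]
ee_rot: [-0.057, 0.704, 0.057, 0.705]
ft_force: [3.1, 0.0, -2.5]
grip_width: 0.356
```

Emit:
{"op": "step_arm", "data": {"increments": [[0.02, -0.003, -0.0005, 0, 0], [0.02, -0.003, -0.0005, 0, 0], [0.02, -0.002, -0.0003, 0, 0], [0.02, 0, 0, 0, 0], [0.02, 0, 0, 0, 0], [0.02, 0, 0, 0, 0]]}}

```text
clock: 8.35
position: [0.5831, -0.1135, 0.0399]
ee_rot: [-0.057, 0.704, 0.057, 0.706]
ft_force: [7.4, 0.4, -2.5]
grip_width: 0.358
```

```bash
python3 -W ignore -c "
from h import *
o=monitor.get_obs();print(o['position'],o['ft_force'])
c=camera('scene');save(c,'p1_scene')
"
```

```text
[ 0.58313166 -0.11351207  0.03989067] [ 7.44581929  0.44455681 -2.54353734]
```

Emit:
{"op": "step_arm", "data": {"increments": [[0.02, -0.003, -0.0005, 0, 0], [0.02, -0.003, -0.0005, 0, 0], [0.02, -0.003, -0.0005, 0, 0], [0.02, -0.001, -0.0002, 0, 0], [0.02, 0, 0, 0, 0], [0.02, 0, 0, 0, 0]]}}

```text
clock: 8.9
position: [0.5743, -0.1149, 0.0403]
ee_rot: [-0.057, 0.703, 0.057, 0.707]
ft_force: [11.8, 2.0, -4.4]
grip_width: 0.361
```

```bash
python3 -W ignore -c "
from h import *
F=[]
for i in range(4):
  c=camera('scene');o=monitor.get_obs();F.append(o['ft_force'])
print(o['clock'],o['position'],np.round(F,2))
save(c,'p2_scene')
a=[cv2.imread(f'pics/{n}_scene.png')[225:275,325:375] for n in('low','p1','p2')]
cv2.imwrite('pics/pull.png',cv2.resize(np.hstack(a),None,fx=5.3,fy=8,interpolation=cv2.INTER_CUBIC))
"
```

```text
9.1 [ 0.5743286  -0.11495405  0.04028611] [[10.91  0.63 -4.75]
 [11.    1.14 -4.88]
 [10.7   1.72 -5.02]
 [11.68  1.24 -3.97]]
```

View pics/pull.png

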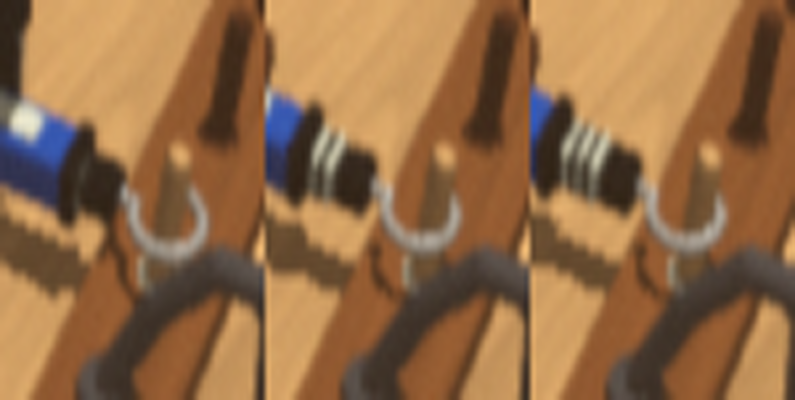

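The bands match: about 7 N in p1 and about 11 N in p2 (three white bands out). The force sensor agrees, so I need about 8 mm more.

Emit:
{"op": "step_arm", "data": {"increments": [[0.02, -0.002, -0.0003, 0, 0], [0.02, -0.002, -0.0003, 0, 0], [0.02, -0.002, -0.0003, 0, 0], [0.02, -0.002, -0.0003, 0, 0], [0.02, 0, 0, 0, 0], [0.02, 0, 0, 0, 0]]}}

```text
clock: 9.6
position: [0.5672, -0.116, 0.0407]
ee_rot: [-0.057, 0.702, 0.057, 0.707]
ft_force: [15.0, 1.6, -5.6]
grip_width: 0.361
```

```bash
python3 -W ignore -c "
from h import *
F=[]
for i in range(6):
  c=camera('scene');o=monitor.get_obs();F.append(o['ft_force'])
print(o['clock'],o['position'],np.round(F,2), np.mean(F,0))
save(c,'p3_scene')
cv2.imwrite('pics/pull3.png',cv2.resize(cv2.imread('pics/p3_scene.png')[225:275,315:375],None,fx=10,fy=10,interpolation=cv2.INTER_CUBIC))
"
```

```text
9.9 [ 0.56726277 -0.11600692  0.04060348] [[15.08  1.16 -6.23]
 [15.34  1.8  -4.85]
 [14.12  1.5  -6.39]
 [14.52  0.61 -6.38]
 [15.14  1.08 -4.15]
 [15.2   0.41 -5.41]] [14.90160762  1.0929601  -5.56811894]
```

View pics/pull3.png

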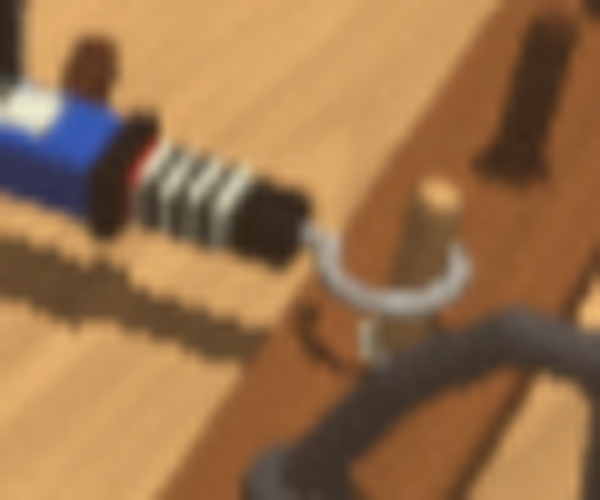

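The red band stands at the sleeve's mouth (crop 145,160) and the sensor reads 14.9 N. I'll hold for more than 2 s.

Emit:
{"op": "step_arm", "data": {"increments": [[0.02, -0.0003, 0, 0, 0], [0.02, 0, 0, 0, 0], [0.02, 0, 0, 0, 0], [0.02, 0, 0, 0, 0], [0.02, 0, 0, 0, 0], [0.02, 0, 0, 0, 0], [0.02, 0, 0, 0, 0], [0.02, 0, 0, 0, 0], [0.02, 0, 0, 0, 0], [0.02, 0, 0, 0, 0], [0.02, 0, 0, 0, 0], [0.02, 0, 0, 0, 0]]}}

```text
clock: 10.9
position: [0.567, -0.116, 0.0406]
ee_rot: [-0.057, 0.702, 0.057, 0.707]
ft_force: [16.2, 0.6, -6.0]
grip_width: 0.364
```

Emit:
{"op": "step_arm", "data": {"increments": [[0.02, 0, 0, 0, 0], [0.02, 0, 0, 0, 0], [0.02, 0, 0, 0, 0], [0.02, 0, 0, 0, 0], [0.02, 0, 0, 0, 0], [0.02, 0, 0, 0, 0], [0.02, 0, 0, 0, 0], [0.02, 0, 0, 0, 0], [0.02, 0, 0, 0, 0], [0.02, 0, 0, 0, 0], [0.02, 0, 0, 0, 0], [0.02, 0, 0, 0, 0]]}}

```text
clock: 11.9
position: [0.567, -0.116, 0.0406]
ee_rot: [-0.057, 0.702, 0.057, 0.707]
ft_force: [15.5, 1.5, -5.8]
grip_width: 0.364
```

Emit:
{"op": "step_arm", "data": {"increments": [[0.02, 0, 0, 0, 0], [0.02, 0, 0, 0, 0], [0.02, 0, 0, 0, 0], [0.02, 0, 0, 0, 0]]}}

```text
clock: 12.23
position: [0.567, -0.1161, 0.0406]
ee_rot: [-0.057, 0.702, 0.057, 0.707]
ft_force: [15.9, 2.0, -5.4]
grip_width: 0.356
```

```bash
python3 -W ignore -c "
from h import *
c=camera('scene');save(c,'hold_scene');o=monitor.get_obs();print(o['clock'],o['position'],o['ft_force'])
im={n:cv2.imread(f'pics/{n}_scene.png')[225:275,315:360].astype(int) for n in('p2','p3','hold')}
for n,a in im.items(): print(n,((a[...,2]>a[...,1]*2)&(a[...,2]>100)&(a[...,0]>.8*a[...,1])).sum())
print('diff p3-hold',abs(im['p3']-im['hold']).max(),abs(im['p3']-im['hold']).mean())
"
```

```text
12.2833 [ 0.56702444 -0.11600011  0.04063837] [15.21058946  0.59201319 -5.91108532]
p2 0
p3 0
hold 0
diff p3-hold 21 1.2164444444444444
```

Emit:
{"op": "step_arm", "data": {"increments": [[0.02, 0.003, 0.0005, 0, 0], [0.02, 0.004, 0.0006, 0, 0], [0.02, 0.004, 0.0006, 0, 0], [0.02, 0.004, 0.0006, 0, 0], [0.02, 0.004, 0.0006, 0, 0], [0.02, 0.004, 0.0006, 0, 0], [0.02, 0.004, 0.0006, 0, 0], [0.02, 0.004, 0.0006, 0, 0], [0.02, 0.004, 0.0006, 0, 0], [0.02, 0.003, 0.0005, 0, 0], [0.02, 0.002, 0.0003, 0, 0], [0.02, 0, 0, 0, 0]]}}

```text
clock: 13.28
position: [0.6033, -0.1106, 0.039]
ee_rot: [-0.057, 0.705, 0.057, 0.705]
ft_force: [-0.4, 0.5, -2.1]
grip_width: 0.36
```

Emit:
{"op": "step_arm", "data": {"increments": [[0.02, 0, 0, 0.004, 0], [0.02, 0.001, 0, 0.008, 0], [0.02, 0.001, 0, 0.01, 0], [0.02, 0.001, 0, 0.01, 0], [0.02, 0, 0, 0, 0]]}}

```text
clock: 13.7
position: [0.6082, -0.1109, 0.0745]
ee_rot: [-0.057, 0.703, 0.056, 0.706]
ft_force: [-0.6, 0.9, -1.1]
grip_width: 0.362
```

Emit:
{"op": "step_arm", "data": {"increments": [[0.02, 0, 0, 0.015, 0], [0.02, 0, 0, 0.025, 0], [0.02, 0, 0, 0.03, 0], [0.02, 0, 0, 0.02, 0], [0.02, -0.007, 0.014, 0, -0.01], [0.02, -0.014, 0.028, 0, -0.013], [0.02, -0.014, 0.028, 0, -0.013], [0.02, -0.014, 0.028, 0, -0.013], [0.02, -0.014, 0.028, 0, -0.013], [0.02, -0.014, 0.028, 0, -0.013], [0.02, -0.014, 0.028, 0, -0.013], [0.02, -0.014, 0.028, 0, -0.013]]}}

```text
clock: 14.7
position: [0.5006, 0.1006, 0.1618]
ee_rot: [-0.02, 0.707, 0.021, 0.707]
ft_force: [1.1, 0.6, -2.1]
grip_width: 0.365
```

Emit:
{"op": "step_arm", "data": {"increments": [[0.02, -0.014, 0.028, 0, -0.013], [0.02, -0.014, 0.028, 0, -0.013], [0.02, -0.014, 0.028, 0, -0.013], [0.02, -0.014, 0.028, 0, -0.013], [0.02, -0.014, 0.028, 0, -0.013], [0.02, -0.014, 0.028, 0, -0.013], [0.02, -0.014, 0.028, 0, -0.013], [0.02, -0.01, 0.019, 0, -0.01], [0.02, 0, 0, 0, 0], [0.02, 0, 0, 0, 0]]}}

```text
clock: 15.53
position: [0.3929, 0.3153, 0.1615]
ee_rot: [0.014, 0.707, -0.014, 0.707]
ft_force: [0.5, -0.5, -1.9]
grip_width: 0.362
```

Emit:
{"op": "step_arm", "data": {"increments": [[0.02, 0.002, 0, -0.02, 0], [0.02, 0, 0, -0.03, 0], [0.02, 0, 0, -0.03, 0], [0.02, 0, 0, -0.03, 0], [0.02, 0, 0, -0.02, 0], [0.02, 0, 0, -0.01, 0], [0.02, 0, 0, -0.003, 0], [0.02, 0, 0, 0, 0], [0.02, 0, 0, 0, 0]]}}

```text
clock: 16.28
position: [0.3965, 0.3148, 0.0196]
ee_rot: [0.015, 0.706, -0.014, 0.707]
ft_force: [0.4, 0.8, -1.5]
grip_width: 0.362
```

Emit:
{"op": "step_arm", "data": {"increments": [[0.02, 0, 0, -0.002, 0], [0.02, 0, 0, -0.0015, 0], [0.02, 0, 0, -0.001, 0], [0.02, 0, 0, 0, 0], [0.02, 0, 0, 0, 0]]}}

```text
clock: 16.7
position: [0.396, 0.3149, 0.0149]
ee_rot: [0.015, 0.707, -0.014, 0.707]
ft_force: [-1.4, -1.5, 6.0]
grip_width: 0.358
```

Same height and contact force as at the grasp. I'll release and withdraw.

Emit:
{"op": "step_arm", "data": {"increments": [[0.045, 0, 0, 0, 0], [0.055, 0, 0, 0, 0], [0.065, 0, 0, 0, 0], [0.065, 0, 0, 0, 0], [0.065, 0, 0, 0, 0], [0.065, 0, 0, 0.01, 0], [0.065, 0, 0, 0.02, 0], [0.065, 0, 0, 0.03, 0], [0.065, 0, 0, 0.03, 0], [0.065, 0, 0, 0.04, 0], [0.065, 0, 0, 0.04, 0], [0.065, 0, 0, 0.03, 0]]}}

```text
clock: 17.7
position: [0.3958, 0.3146, 0.2181]
ee_rot: [0.016, 0.706, -0.014, 0.708]
ft_force: [0.9, -0.2, -0.3]
grip_width: 0.762
```

Emit:
{"op": "step_arm", "data": {"increments": [[0.065, -0.018, 0.03, 0, 0], [0.065, -0.018, 0.03, 0, 0], [0.065, -0.018, 0.03, 0, 0], [0.065, -0.018, 0.03, 0, 0], [0.065, -0.018, 0.03, 0, 0], [0.065, -0.018, 0.03, 0, 0], [0.065, -0.018, 0.03, 0, 0], [0.065, 0, 0, 0, 0], [0.065, 0, 0, 0, 0], [0.065, 0, 0, 0, 0]]}}

```text
clock: 18.53
position: [0.2699, 0.524, 0.2142]
ee_rot: [0.015, 0.707, -0.015, 0.707]
ft_force: [1.5, -1.0, 0.3]
grip_width: 0.761
```

```bash
python3 -W ignore -c "
from h import *
o=monitor.get_obs();print(o['clock'],o['position'],o['ft_force'])
cc={n:camera(n) for n in('top','scene')}
for n,c in cc.items():
  W=pts(c);save(c,'end_'+n);W0=np.load(n+'0.npy')
  for t,V in(('start',W0),('end',W)):
    m=(V[...,0]>.28)&(V[...,0]<.54)&(abs(V[...,1]-.31)<.06)&(V[...,2]>.012)&(V[...,2]<.06);p=V[m]
    t2=V[(m)&(V[...,2]>.03)]
    print(n,t,m.sum(),p.mean(0).round(4),'top z',np.median(t2[:,2]).round(4),p[:,0].min().round(3),p[:,0].max().round(3))
d=cv2.absdiff(cv2.imread('pics/end_top.png'),cv2.imread('pics/top0.png')).max(2)
cv2.imwrite('pics/end.png',np.hstack([cv2.resize(cc['top']['color'][110:310,130:370,::-1],(390,325)),cv2.resize(cc['scene']['color'][90:290,230:470,::-1],(390,325))]))
for q in['mallet_mid','glue_mid','fretsaw_mid','old_stub_mid','pencil_mid','sanding_block_mid','tray']:
  r=regions_of(cc['scene'],q); print(q,[(round(x['p'],2),np.round(x['centre'])) for x in r[:1]])
"
```

```text
18.5333 [0.26987397 0.52404545 0.21419656] [ 1.47218488 -1.04255755  0.33034308]
top start 760 [0.3981 0.3145 0.0262] top z 0.0344 0.282 0.54
top end 732 [0.3992 0.312  0.0264] top z 0.0345 0.28 0.54
scene start 331 [0.4042 0.3089 0.027 ] top z 0.0342 0.285 0.537
scene end 336 [0.407  0.3061 0.0269] top z 0.0342 0.288 0.538
mallet_mid [(0.83, array([191., 428.]))]
glue_mid [(0.96, array([145., 377.]))]
fretsaw_mid [(0.92, array([325., 297.]))]
old_stub_mid [(0.54, array([235., 322.]))]
pencil_mid [(0.65, array([218., 307.]))]
sanding_block_mid [(0.85, array([215., 276.]))]
tray [(0.96, array([178., 345.]))]
```

View pics/end.png

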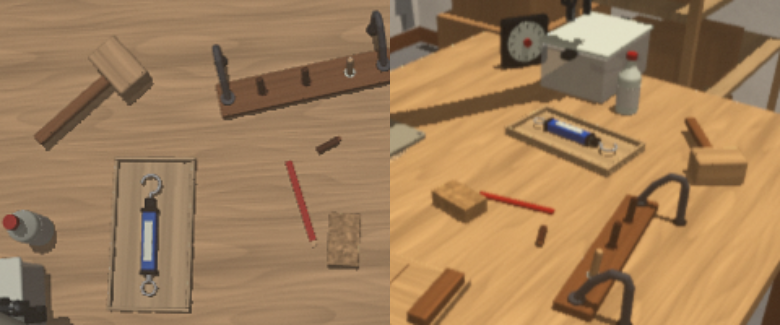

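The scale is back flat in its tray with the plunger home, nothing else has shifted and the arm is clear. I'm handing the job in.

```bash
python3 -c "
from workcell import ticket
print(ticket.hand_in())"
```

```text
the job is handed in; nothing more can be done
None
```

I took the scale from its tray, lowered its hook over the pale new peg and drew it level and square toward the lower edge. It read about 15 N and I held it there for about 2.6 s. Then I eased it off slowly, lifted the hook clear and laid the scale back in its tray. The job is handed in at 18.5 s on the clock, with no verdict reported.

**During the pull:** the red band was just showing at the sleeve's mouth before the hold began. The wrist force averaged 14.9 N then, and single noisy readings during the hold reached 16.2 N. The wrist sensor's zero is uncertain by about 0.5 N.

**At the end:** both cameras show the scale flat in the tray, 3–4 mm from where it started, with the sleeve top at the same height and the plunger home. The arm is clear. The other things look unmoved in the pictures; I did not measure the try square.

**One check failed:** a script that counted red-band pixels found none in any picture, including the one where the band was plainly visible. I put that down to its threshold. For the hold I relied on the wrist force and on the sleeve-mouth picture hardly changing from before the hold to after it.

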